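# Fill the kit case for the next power board

## Robot

A 6-joint arm with a two-finger parallel gripper is mounted at the origin on the work surface. World frame = base frame: x ahead of the robot, y to its left, z up, the work surface at z = 0. Lengths are in mm, angles in degrees, forces in N, time in s.
With the tool pointing down it reaches from about 350 to 850 mm from the base axis. Payload 8.1 kg.
Tool frame: the origin (TCP) lies between the finger pads; the fingertips stand ahead of it and the grasp point (between the pads) lies 2 mm behind it (nose_length is the z of the fingertips in the tool frame, in mm); z points along the fingers, y is the direction in which the jaws open and shut (so a half turn about z gives the same grasp; the last joint's range is limited). The gripper opens to 85 mm and grips with 20 to 120 N. Pads are 22 mm wide; open, the fingers measure 114 mm over their backs; the gripper's body (76 mm by 85 mm) begins 54 mm behind the grasp point. The pads swing forward as they close: fully open they stand 13 mm farther back than shut.
Start: joints at [59.45, 7.471, 85.268, -0, 87.261, -4.893], TCP at [259.77, 540.856, 248.292] pointing down, gripper open.
Joint ranges: [-169.43, 169.43], [-51.17, 129.36], [1.28, 143.12], [-76.62, 256.62], [0, 156.53], [-152.29, 152.29]. Speed limits (degrees/s): [136.94, 136.94, 159.86, 180, 180, 180].

## Interface

Orientations are given as [roll, pitch, yaw] about the fixed x, y, z axes, in that order (R = Rz(yaw) Ry(pitch) Rx(roll)).
In Python, from bench import * gives the robot as it stands.
- The arm moves only by the tool jog_arm, never from a script. Its argument "plan" is a list of rows, each a list of 3 entries, a list of its own where there are three numbers: the turn, a rotation vector about the tool's x, y, z in degrees, then the shift along the tool's x, y, z in m, then the gripper's target within -1 to 1 (fully open at 1, half-way at 0, shut at -1). A call has 1 to 12 rows; each row is the pose to reach, as a shift and turn from the pose commanded when the call began, along the tool's axes at that moment; what a row does not reach only later rows make up. A row lasts 1/8 s, in which the tool goes at most 62.5 mm and 10.7 degrees, less where a joint would pass 70% of its speed; a pose out of reach is approached as far as the arm can. A call with a gripper value outside its range is refused whole. The fingers move at their own pace and stop on an object; "force" is the grip in N (left out, the last holds). Time passes only in rows, so rows that repeat a pose let the fingers close. It gives the time, the measured TCP pose, the force and the opening at its end, in the units of the state.
- sense(): the state, without advancing time (a new reading comes with each control period).
- snapshot(name): name is "scene" or "top" or "wrist"; returns (picture, depth): 480x640x3 uint8, blue, green, red; 480x640 float32, mm along the optical axis (not along the pixel's ray), 0 where there is no reading.
- camera_info(name): a dict with "fov_y" (degrees; the focal length in pixels is half the picture's height over the tangent of half this angle, whatever the lens; pixels are square), "cx", "cy" (the principal point, pixels), "origin" and "orientation" of the camera in the world. Camera axes: x right, y down, z forward; pixel columns grow to the right and rows downward; lengths in mm; the calibration is good to about 2 mm. A picture is of the moment at which its call begins: read the wrist's pose just before it. camera_info takes no time and is no camera call; for the wrist camera it gives the pose at the moment of the call.
- hand_in(): hands the job in, once; it reports no verdict.
The state is a dict: "time": time; "joint_pos": joint angles; "qd": joint speeds; "joint_efforts": joint torques, N m; "tool_pos": TCP position; "tcp_rot": TCP orientation; "ft_force": force on the tool from outside, world axes, zero at the start; "wrist_torque": the same for the moment, N m; "finger_gap": finger opening in mm.
Only numpy, scipy, OpenCV 4.12 (cv2) and the standard library are available. Lean on these libraries where they do the work, as an engineer would, in place of code of your own. Each camera call takes 0.05 s, during which the arm holds its last target.

## Task

Gather the parts for the next power board into the kit case: stand the blue capacitor in the red cup, the orange relay in the blue cup, the green terminal block in the yellow cup and the copper choke in the white cup, each upright on the cup's floor. Leave the black capacitor and the white terminal block standing where they are on the mat; they belong to another board.

Things in the scene. Friction and masses are not known exactly. Their poses are not given: they have to be found in the camera images.
- cap_blue_c (a point): Blue capacitor: upright cylinder, blue sleeve with a white side stripe, bright aluminium top; diameter 34, height 45 mm, about 55 g. Stands on the grey mat (top 3 mm above the table top). Point: its centre, 22.5 mm above its underside; z up. Goes upright in the red cup.
- relay_c (a point): Relay: orange box on a 5 mm black foot, small black mark on top; 40 mm along its x, 30 along its y, 38 high, about 40 g. Stands on the mat, foot down. Point: its centre, 19 mm above its underside; z up. Goes upright in the blue cup.
- choke_c (a point): Choke: upright ring coil, copper turns on a green core, 43 mm across in x and z, 18 thick along y, on a black foot 40 (x) by 30 (y) by 4 mm high. Height 47 mm, about 60 g. Stands on the mat, foot down. Grip the ring across its thickness, fingertips above the foot. Point: mid-height, 23.5 mm above the underside, 2 mm below the ring's middle; z up. Goes upright in the white cup.
- term_green_c (a point): Green screw terminal block: green box, three steel screw heads on top; 46 mm along its x, 24 along its y, 30 high, about 35 g. Stands on the mat, screws up. Point: its centre, 15 mm above its underside; z up. Goes upright in the yellow cup.
- cap_black_c (a point): Black capacitor: upright cylinder, black sleeve with a white side stripe, bright aluminium top; diameter 34, height 45 mm, about 55 g. Stands on the grey mat (top 3 mm above the table top). Point: its centre, 22.5 mm above its underside; z up. A look-alike, not for the kit: leave it standing where it is.
- term_white_c (a point): White screw terminal block: white box, three steel screw heads on top; 46 mm along its x, 24 along its y, 30 high, about 35 g. Stands on the mat, screws up. Point: its centre, 15 mm above its underside; z up. A look-alike, not for the kit: leave it standing where it is. A tape roll and a steel dish (64 mm across, up to 22 high) also lie among the parts; centres are 80 mm apart or more.
- cup_red: Red square open cup, plain red. Outside 90 x 90, 32 mm high; inside 84 x 84, 29 mm deep; walls and floor 3 mm. One of four fixed cups, two by two, 94 mm between centres, in a black 200 x 200 x 30 mm case; the colours' corners change. Origin: centre of its underside, 7 mm above the table top, inner floor 3 mm above the origin; x, y along its sides, z up. Takes the blue capacitor.
- cup_blue: Blue square open cup, plain blue. Outside 90 x 90, 32 mm high; inside 84 x 84, 29 mm deep; walls and floor 3 mm. One of four fixed cups, two by two, 94 mm between centres, in a black 200 x 200 x 30 mm case; the colours' corners change. Origin: centre of its underside, 7 mm above the table top, inner floor 3 mm above the origin; x, y along its sides, z up. Takes the relay.
- cup_yellow: Yellow square open cup, plain yellow. Outside 90 x 90, 32 mm high; inside 84 x 84, 29 mm deep; walls and floor 3 mm. One of four fixed cups, two by two, 94 mm between centres, in a black 200 x 200 x 30 mm case; the colours' corners change. Origin: centre of its underside, 7 mm above the table top, inner floor 3 mm above the origin; x, y along its sides, z up. Takes the green terminal block.
- cup_white: White square open cup, plain white. Outside 90 x 90, 32 mm high; inside 84 x 84, 29 mm deep; walls and floor 3 mm. One of four fixed cups, two by two, 94 mm between centres, in a black 200 x 200 x 30 mm case; the colours' corners change. Origin: centre of its underside, 7 mm above the table top, inner floor 3 mm above the origin; x, y along its sides, z up. Takes the choke.

How it is judged:
By the outcome, as a careful person would: the job done as asked, in the order asked, and still so for the second after the job is handed in, with the robot touching nothing.
It also fails if it takes over 115 s, if anything falls off the work surface, if the arm or the gripper's body presses on something with over 40 N, if the wrist force passes 120 N, or if a joint passes its speed limit or range.

## Working session

There is one attempt and no reset: what is moved stays moved. The work goes in short steps, Python scripts to look and compute and a tool call to move; the robot and the scene stay as the last step left them, time stands still between calls to the robot, and variables do not carry over. Pictures are saved under pics/ and viewed, and the job is handed in when it is done.

Besides the shell and the picture viewer there is one more tool, called after "Emit:" as a command line: name --argument value ..., lists and objects as JSON in quotes. jog_arm: Moves the arm, as the interface text tells. Its arguments: {"type":"object","properties":{"plan":{"type":"array","items":{"type":"array"}},"force":{"type":"number"}},"required":["plan"]}

```bash
ls; mkdir -p pics
python3 - <<'E'
from bench import *
import cv2
s=sense()
for k in s: print(k,s[k])
for n in ("scene","top","wrist"):
    print(n,camera_info(n))
    p,d=snapshot(n); cv2.imwrite(f"pics/{n}0.png",p)
    import numpy as np; np.save(f"pics/{n}0.npy",d)
E
```

```text
pics
time 0.0
joint_pos [ 5.94503091e+01  7.51594285e+00  8.53290475e+01 -4.03271973e-04
  8.72603348e+01 -4.89122992e+00]
qd [ 0.00469485 -0.00778731 -0.01232276  0.07589217  0.0195995   0.0284997 ]
joint_efforts [-1.15652398e-03 -5.69394815e+01 -5.00551164e+01 -5.19425066e-04
  1.50094862e-02  1.85104113e-05]
tool_pos [259.50821522 540.41109158 247.23790871]
tcp_rot [-1.79895024e+02 -8.57917084e-03  1.54341551e+02]
ft_force [ 0.33418209 -0.09583548  0.21010427]
wrist_torque [ 0.00391088  0.00401499 -0.01957742]
finger_gap 85.15492568909278
scene {'fov_y': 57.10429316610742, 'cx': 321.412113896938, 'cy': 239.3791284246052, 'origin': array([941.74177175,  78.63776094, 753.84009105]), 'orientation': array([-149.53137557,    0.53093622,   99.18254491])}
top {'fov_y': 50.419861896609696, 'cx': 328.2645381120866, 'cy': 231.53022585374157, 'origin': array([372.95908545, -16.03733616, 986.52066998]), 'orientation': array([-1.67856861e+02, -8.16541199e-02, -8.49597322e+01])}
wrist {'fov_y': 66.75284210660648, 'cx': 316.677887765672, 'cy': 237.71112161937415, 'origin': array([184.1404671 , 577.39754717, 372.21469047]), 'orientation': array([1.61031983e+02, 1.55103836e-01, 6.43399990e+01])}
```

View pics/top0.png

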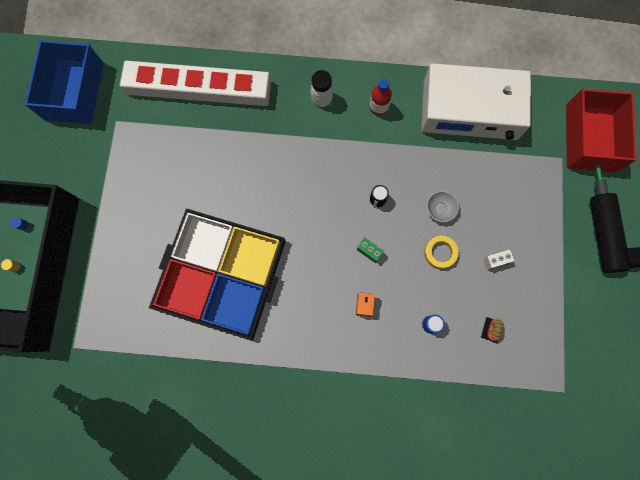

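View pics/scene0.png

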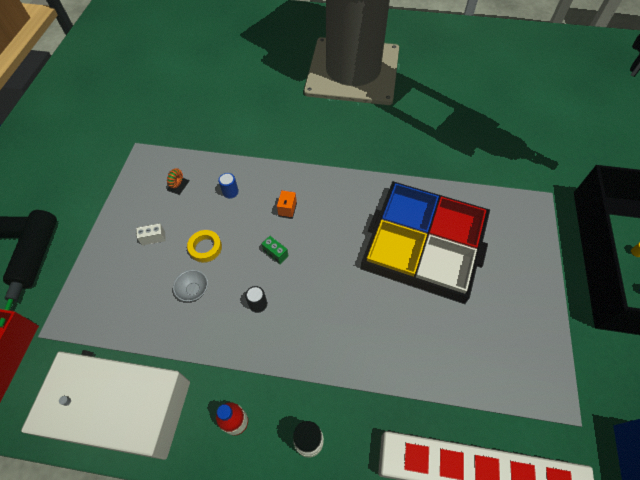

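View pics/wrist0.png

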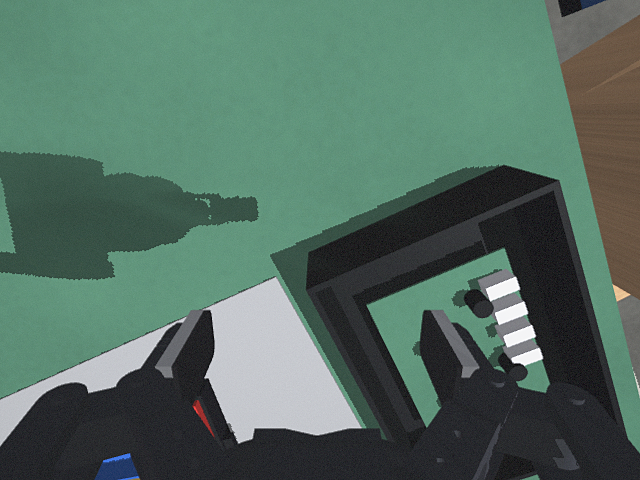

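The top view shows the blue cap at (433,324), the relay at (366,304), the green block at (370,250) and the choke at (493,329). The look-alikes are the black cap at (379,195) and the white block at (500,260). The cups are white at the upper left of the case, yellow upper right, red lower left and blue lower right. The scene view agrees with this layout.

Next I'll measure the parts in both fixed views.

```bash
cat > h.py <<'E'
import numpy as np, cv2
from scipy.spatial.transform import Rotation as R
def K(ci): return 240/np.tan(np.radians(ci["fov_y"])/2)
def cloud(ci,d):
    f=K(ci); v,u=np.mgrid[0:480,0:640]
    c=np.stack([(u-ci["cx"])/f*d,(v-ci["cy"])/f*d,d],-1)
    w=c@R.from_euler('xyz',ci["orientation"],degrees=True).as_matrix().T+np.array(ci["origin"])
    w[d<=0]=np.nan; return w
def ray(ci,uv,z):
    uv=np.atleast_2d(uv).astype(float); f=K(ci)
    r=np.c_[(uv[:,0]-ci["cx"])/f,(uv[:,1]-ci["cy"])/f,np.ones(len(uv))]@R.from_euler('xyz',ci["orientation"],degrees=True).as_matrix().T
    o=np.array(ci["origin"]); return o+r*((z-o[2])/r[:,2])[:,None]
def proj(ci,p):
    p=np.atleast_2d(p)-np.array(ci["origin"]); c=p@R.from_euler('xyz',ci["orientation"],degrees=True).as_matrix()
    f=K(ci); return np.c_[c[:,0]/c[:,2]*f+ci["cx"],c[:,1]/c[:,2]*f+ci["cy"]]
E
python3 - <<'E'
from bench import *; from h import *
seeds={"top":dict(cb=(433,324),rel=(366,304),ch=(493,329),tg=(370,250),ck=(379,195),tw=(500,260)),
"scene":dict(cb=(228,185),rel=(287,204),ch=(176,181),tg=(274,249),ck=(256,298),tw=(150,234))}
H=dict(cb=48,rel=41,ch=50,tg=33,ck=48,tw=33)
for n in ("top","scene"):
    ci=camera_info(n); p=cv2.imread(f"pics/{n}0.png"); d=np.load(f"pics/{n}0.npy"); w=cloud(ci,d)
    print(n,"mat z",np.nanmedian(w[...,2][ (340 if n=='top' else 330)-10:(340 if n=='top' else 330)+10,300:340]), "zero depth",(d<=0).mean())
    for k,s in seeds[n].items():
        P=ray(ci,s,H[k]*.8)[0]
        m=(np.hypot(w[...,0]-P[0],w[...,1]-P[1])<38)&(w[...,2]>9)
        q=w[m]; t=w[m&(w[...,2]>H[k]-6)&(w[...,2]<H[k]+8)]
        if len(t)<5: print(k,"few",P,len(q),np.nanpercentile(q[:,2],[50,95,100]) if len(q) else '');continue
        r=cv2.minAreaRect(t[:,:2].astype(np.float32))
        print(k,"seed",P.round(),"n",len(t),"med",np.median(t,0).round(1),"rect",np.round(r[0],1),np.round(r[1],1),round(r[2],1),"zmax",q[:,2].max().round(1))
E
```

```text
top mat z 3.042665869694474 zero depth 0.003899739583333333
cb seed [ 421. -206.   38.] n 279 med [ 421.4 -206.9   48. ] rect [ 421.5 -207.4] [32.7 32.2] 48.3 zmax 52.2
rel seed [447. -81.  33.] n 353 med [446.7 -79.9  40.8] rect [446.9 -80. ] [30.  39.9] 88.4 zmax 46.1
ch seed [ 421. -315.   40.] n 88 med [ 421.5 -321.7   46.7] rect [ 423.7 -322.9] [17.1 26.1] 63.4 zmax 52.9
tg seed [550. -82.  26.] n 310 med [550.9 -82.1  33. ] rect [551.1 -82.1] [45.7 24.1] 58.9 zmax 37.9
ck seed [657. -91.  38.] n 240 med [657.8 -91.1  47.9] rect [658.8 -91.5] [33.1 31.8] 13.4 zmax 53.6
tw seed [ 552. -330.   26.] n 315 med [ 554.6 -327.8   32.9] rect [ 555.1 -329.3] [24.  47.8] 22.1 zmax 37.0
scene mat z 3.581500185702339 zero depth 0.004091796875
cb seed [ 430. -203.   38.] n 197 med [ 425.4 -206.1   48.6] rect [ 423.6 -206.9] [32.4 32.2] 63.9 zmax 52.8
rel seed [454. -76.  33.] n 277 med [450.1 -78.6  41.4] rect [448.4 -79.2] [30.4 41.4] 87.6 zmax 45.3
ch seed [ 437. -311.   40.] n 72 med [ 424.4 -320.3   46.9] rect [ 423.9 -319.9] [15.6 28.6] 77.9 zmax 52.6
tg seed [555. -82.  26.] n 303 med [554.5 -80.2  33.6] rect [552.8 -80.9] [45.9 25.5] 57.6 zmax 37.5
ck seed [662. -89.  38.] n 293 med [661.3 -90.   49. ] rect [660.6 -91.1] [33.3 31.8] 84.1 zmax 53.6
tw seed [ 560. -326.   26.] n 293 med [ 557.8 -327.1   33.6] rect [ 555.4 -327.7] [28.  45.3] 20.3 zmax 37.6
```

Run:
```python
import cv2
p=cv2.imread("pics/top0.png")[170:350,340:530]; cv2.imwrite("pics/topz.png",cv2.resize(p,None,fx=3.2,fy=3.2,interpolation=cv2.INTER_CUBIC))
p=cv2.imread("pics/scene0.png")[150:320,120:310]; cv2.imwrite("pics/scenez.png",cv2.resize(p,None,fx=3.5,fy=3.5,interpolation=cv2.INTER_CUBIC))
```

```text
(no output)
```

View pics/topz.png

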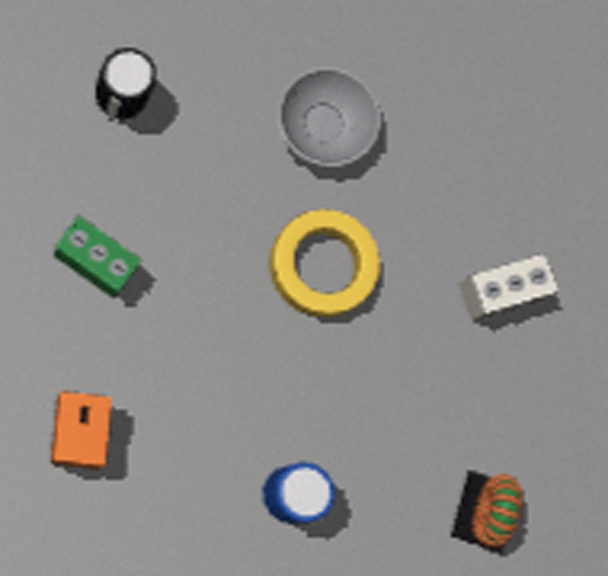

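View pics/scenez.png

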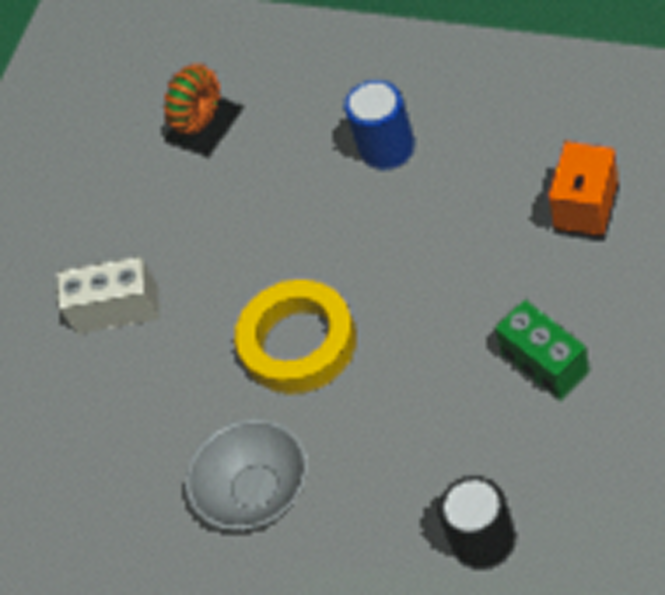

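The zoomed views show all six parts upright. The two fixed views agree to about 3 mm, and the top heights match the given sizes. Next come the cups, the choke's angle and the gripper geometry.

Cup centres from the rims, in mm, all at 78°:

| Cup | Centre |
|---|---|
| red | (446, 258) |
| blue | (426, 166) |
| yellow | (518, 146) |
| white (derived) | (538, 238) |

The spacing comes out at 94 mm, as it should. I'll write a helper for jog deltas and start with the capacitor.

```bash
cat >> h.py <<'E'
def delta(s,xyz,yaw):
    R0=R.from_euler('xyz',s["tcp_rot"],degrees=True); Rt=R.from_euler('xyz',[180,0,yaw],degrees=True)
    sh=R0.inv().apply(np.array(xyz,float)-np.array(s["tool_pos"]))/1000
    print(xyz,yaw,"turn",(R0.inv()*Rt).as_rotvec(degrees=True).round(1),"shift",sh.round(4))
E
python3 - <<'E'
from bench import *; from h import *
s=sense()
delta(s,[480,150,230],78); delta(s,[422.5,-207,150],78)
E
```

```text
[480, 150, 230] 78 turn [-0.1  0.  76.3] shift [-0.3678 -0.2565  0.0178]
[422.5, -207, 150] 78 turn [-0.1  0.  76.3] shift [-0.4705 -0.6031  0.0983]
```

Emit:
jog_arm --plan '[[[0, 0, 76.3], [-0.368, -0.256, 0.018], 1], [[0, 0, 76.3], [-0.368, -0.256, 0.018], 1], [[0, 0, 76.3], [-0.368, -0.256, 0.018], 1], [[0, 0, 76.3], [-0.368, -0.256, 0.018], 1], [[0, 0, 76.3], [-0.368, -0.256, 0.018], 1], [[0, 0, 76.3], [-0.368, -0.256, 0.018], 1], [[0, 0, 76.3], [-0.368, -0.256, 0.018], 1], [[0, 0, 76.3], [-0.4705, -0.603, 0.098], 1], [[0, 0, 76.3], [-0.4705, -0.603, 0.098], 1], [[0, 0, 76.3], [-0.4705, -0.603, 0.098], 1], [[0, 0, 76.3], [-0.4705, -0.603, 0.098], 1], [[0, 0, 76.3], [-0.4705, -0.603, 0.098], 1]]' --force 40

```text
time: 1.65
tool_pos: [431.3, -143.7, 164.1]
tcp_rot: [180.0, 0.0, 78.0]
ft_force: [1.4, 0.6, 1.0]
finger_gap: 85.3
```

Emit:
jog_arm --plan '[[[0, 0, 0], [0, 0, 0], 1], [[0, 0, 0], [0, 0, 0], 1]]'

```text
time: 1.9
tool_pos: [431.8, -141.9, 164.3]
tcp_rot: [-180.0, -0.0, 78.0]
ft_force: [-0.2, 0.2, -0.2]
finger_gap: 85.4
```

```bash
cat > wl.py <<'E'
import sys
from bench import *; from h import *
name=sys.argv[1]
ci=camera_info("wrist"); p,d=snapshot("wrist"); cv2.imwrite(f"pics/{name}.png",p); np.save(f"pics/{name}.npy",d)
import pickle; pickle.dump(ci,open(f"pics/{name}.pkl","wb"))
s=sense(); print({k:np.round(s[k],2) for k in ("time","tool_pos","tcp_rot","ft_force","finger_gap")})
E
python3 wl.py w1
python3 - <<'E'
from bench import *; from h import *
s=sense(); delta(s,[422.5,-207,30],78)
E
```

```text
{'time': np.float64(1.95), 'tool_pos': array([ 432.14, -141.29,  164.52]), 'tcp_rot': array([ 1.800e+02, -2.000e-02,  7.805e+01]), 'ft_force': array([-0.24,  0.62, -0.11]), 'finger_gap': np.float64(85.49)}
[422.5, -207, 30] 78 turn [ 0.  -0.   0.1] shift [-0.0663  0.0042  0.1345]
```

View pics/w1.png

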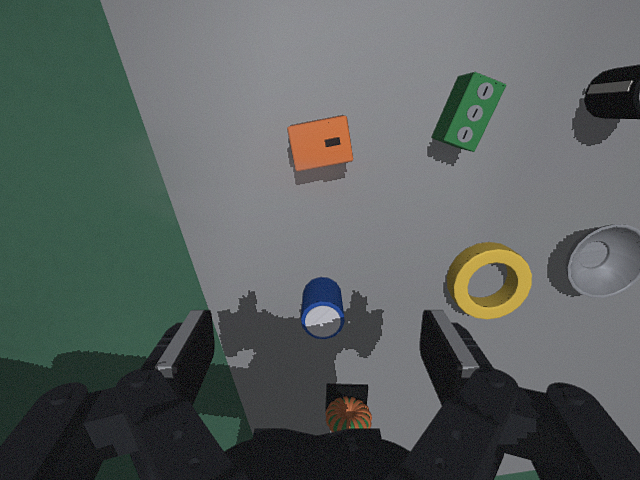

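The wrist view shows the blue cap top at (323,320) between the fingers, with the relay at (320,143), the green block at (470,112) and the choke at (348,405) all clear. I'll measure them from this view too.

```bash
cat > wm.py <<'E'
import sys,pickle
from h import *
name=sys.argv[1]; ci=pickle.load(open(f"pics/{name}.pkl","rb")); w=cloud(ci,np.load(f"pics/{name}.npy"))
O=dict(cb=(422.5,-207,48),rel=(447.5,-79.5,41),ch=(423.5,-321,50),tg=(552,-81.5,33),ck=(659.5,-91,48),tw=(555,-328.5,33))
for k in sys.argv[2:] or O:
    x,y,H=O[k]; near=np.hypot(w[...,0]-x,w[...,1]-y)<40
    t=w[near&(w[...,2]>(12 if k=="ch" else H-4))&(w[...,2]<H+5)]
    if len(t)<30: print(k,"few");continue
    r=cv2.minAreaRect(t[:,:2].astype(np.float32)); print(k,len(t),"med",np.median(t,0).round(1),"rect",np.round(r[0],1),np.round(r[1],1),round(r[2],1))
E
python3 wm.py w1
```

```text
cb 1354 med [ 422.4 -205.2   47.7] rect [ 422.1 -206.6] [33.2 32.9] 86.4
rel 2759 med [447.5 -78.7  40.2] rect [447.4 -79.2] [30.  39.9] 88.5
ch 1249 med [ 422.3 -315.5   32.3] rect [ 422.9 -319.3] [15. 42.] 79.1
tg 2676 med [551.4 -80.4  32.2] rect [551.5 -81.3] [46.1 24.8] 59.0
ck 334 med [644.7 -91.4  46.3] rect [645.  -91.8] [ 7.5 26.1] 4.3
tw few
```

Emit:
jog_arm --plan '[[[0, 0, 0], [-0.066, 0.0042, 0.03], 1], [[0, 0, 0], [-0.066, 0.0042, 0.03], 1], [[0, 0, 0], [-0.066, 0.0042, 0.08], 1], [[0, 0, 0], [-0.066, 0.0042, 0.11], 1], [[0, 0, 0], [-0.066, 0.0042, 0.132], 1], [[0, 0, 0], [-0.066, 0.0042, 0.132], 1], [[0, 0, 0], [-0.066, 0.0042, 0.132], -0.5], [[0, 0, 0], [-0.066, 0.0042, 0.132], -0.5], [[0, 0, 0], [-0.066, 0.0042, 0.132], -0.5], [[0, 0, 0], [-0.066, 0.0042, 0.132], -0.5], [[0, 0, 0], [-0.066, 0.0042, 0.132], -0.5], [[0, 0, 0], [-0.066, 0.0042, 0.132], -0.5]]'

```text
time: 3.45
tool_pos: [423.3, -207.7, 33.7]
tcp_rot: [179.9, 0.0, 78.0]
ft_force: [-0.1, 2.0, 7.4]
finger_gap: 33.2
```

```bash
python3 wl.py w2
python3 - <<'E'
from bench import *; from h import *
s=sense(); p=s["tool_pos"]; delta(s,[p[0],p[1],140],78); delta(s,[446.2,257.8,140],78);delta(s,[446.2,257.8,p[2]+9],78)
E
```

```text
{'time': np.float64(3.5), 'tool_pos': array([ 423.3 , -207.73,   33.69]), 'tcp_rot': array([1.7989e+02, 2.0000e-02, 7.8030e+01]), 'ft_force': array([-0.34,  1.94,  7.39]), 'finger_gap': np.float64(32.73)}
[np.float64(423.3041902877908), np.float64(-207.73145466339727), 140] 78 turn [0.1 0.  0. ] shift [-0.      0.0002 -0.1063]
[446.2, 257.8, 140] 78 turn [0.1 0.  0. ] shift [ 0.4601 -0.0739 -0.1066]
[446.2, 257.8, np.float64(42.69128678540835)] 78 turn [0.1 0.  0. ] shift [ 0.4602 -0.0741 -0.0093]
```

View pics/w2.png

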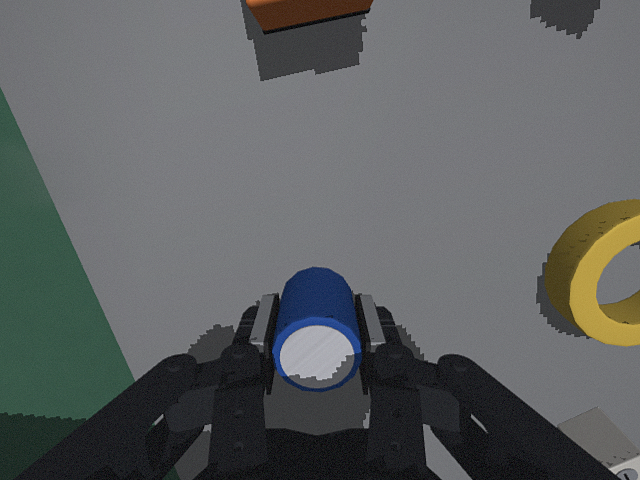

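The cap is gripped squarely between the pads at (318,352), gap 33 mm. Lifting and carrying it over the red cup.

Emit:
jog_arm --plan '[[[0, 0, 0], [0, 0, -0.04], -0.5], [[0, 0, 0], [0, 0, -0.09], -0.5], [[0, 0, 0], [0.03, -0.005, -0.1066], -0.5], [[0, 0, 0], [0.46, -0.0739, -0.1066], -0.5], [[0, 0, 0], [0.46, -0.0739, -0.1066], -0.5], [[0, 0, 0], [0.46, -0.0739, -0.1066], -0.5], [[0, 0, 0], [0.46, -0.0739, -0.1066], -0.5], [[0, 0, 0], [0.46, -0.0739, -0.1066], -0.5], [[0, 0, 0], [0.46, -0.0739, -0.1066], -0.5], [[0, 0, 0], [0.46, -0.0739, -0.1066], -0.5], [[0, 0, 0], [0.46, -0.0739, -0.1066], -0.5], [[0, 0, 0], [0.46, -0.0739, -0.1066], -0.5]]'

```text
time: 5.0
tool_pos: [445.2, 257.9, 138.9]
tcp_rot: [-180.0, 0.0, 78.1]
ft_force: [0.1, -0.3, 0.4]
finger_gap: 32.9
```

```bash
python3 wl.py w3
python3 - <<'E'
from bench import *; from h import *
s=sense(); delta(s,[446.2,257.8,140],78);delta(s,[446.2,257.8,42],78)
E
```

```text
{'time': np.float64(5.05), 'tool_pos': array([445.35, 257.24, 138.91]), 'tcp_rot': array([-1.7999e+02,  4.0000e-02,  7.8020e+01]), 'ft_force': array([ 0.02,  0.44, -0.68]), 'finger_gap': np.float64(32.9)}
[446.2, 257.8, 140] 78 turn [-0.  0.  0.] shift [ 0.0007  0.0007 -0.0011]
[446.2, 257.8, 42] 78 turn [-0.  0.  0.] shift [0.0008 0.0007 0.0969]
```

View pics/w3.png

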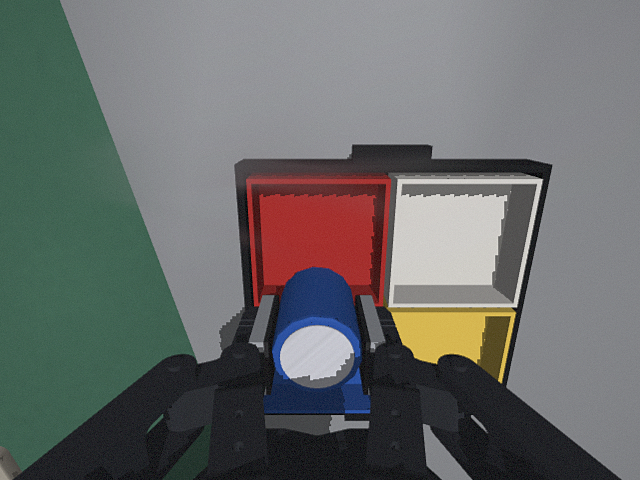

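The held cap is centred over the red cup: cap at x≈317, cup spanning 248–390. Lowering and releasing.

Emit:
jog_arm --plan '[[[0, 0, 0], [0.0008, 0.0007, 0.05], -0.5], [[0, 0, 0], [0.0008, 0.0007, 0.08], -0.5], [[0, 0, 0], [0.0008, 0.0007, 0.093], -0.5], [[0, 0, 0], [0.0008, 0.0007, 0.097], -0.5], [[0, 0, 0], [0.0008, 0.0007, 0.0985], -0.5], [[0, 0, 0], [0.0008, 0.0007, 0.0985], -0.5], [[0, 0, 0], [0.0008, 0.0007, 0.0985], -0.5]]'

```text
time: 5.92
tool_pos: [446.9, 259.0, 41.5]
tcp_rot: [179.9, -0.1, 78.0]
ft_force: [-0.6, -0.6, 0.2]
finger_gap: 32.9
```

Emit:
jog_arm --plan '[[[0, 0, 0], [0, 0, 0], 0.05], [[0, 0, 0], [0, 0, 0], 0.05], [[0, 0, 0], [0, 0, 0], 0.05], [[0, 0, 0], [0, 0, 0], 0.05], [[0, 0, 0], [0, 0, -0.03], 0.05], [[0, 0, 0], [0, 0, -0.09], 0.05], [[0, 0, 0], [0, 0, -0.13], 0.05], [[0, 0, 0], [0, 0, -0.13], 0.05]]'

```text
time: 6.92
tool_pos: [448.9, 259.8, 175.2]
tcp_rot: [179.6, -0.3, 78.0]
ft_force: [1.3, 0.9, -0.2]
finger_gap: 44.8
```

```bash
python3 wl.py w4
python3 - <<'E'
from bench import *; from h import *
s=sense(); delta(s,[447.5,-79.2,150],178.5)
E
```

```text
{'time': np.float64(6.98), 'tool_pos': array([447.48, 259.2 , 172.46]), 'tcp_rot': array([ 1.7982e+02, -1.4000e-01,  7.8040e+01]), 'ft_force': array([ 0.1 ,  0.53, -0.96]), 'finger_gap': np.float64(44.9)}
[447.5, -79.2, 150] 178.5 turn [ 3.000e-01  1.000e-01 -1.005e+02] shift [-0.3311  0.07    0.0219]
```

View pics/w4.png

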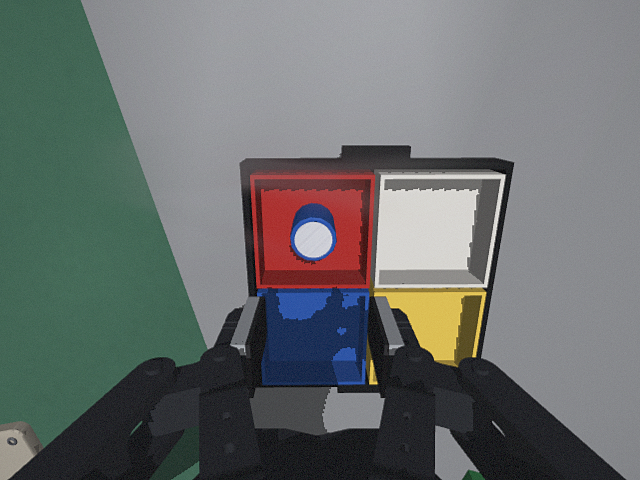

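The cap stands upright in the red cup, its top at (313,240), well inside the walls. Relay next.

Emit:
jog_arm --plan '[[[0, 0, -100.5], [-0.331, 0.07, 0.022], 1], [[0, 0, -100.5], [-0.331, 0.07, 0.022], 1], [[0, 0, -100.5], [-0.331, 0.07, 0.022], 1], [[0, 0, -100.5], [-0.331, 0.07, 0.022], 1], [[0, 0, -100.5], [-0.331, 0.07, 0.022], 1], [[0, 0, -100.5], [-0.331, 0.07, 0.022], 1], [[0, 0, -100.5], [-0.331, 0.07, 0.022], 1], [[0, 0, -100.5], [-0.331, 0.07, 0.022], 1], [[0, 0, -100.5], [-0.331, 0.07, 0.022], 1], [[0, 0, -100.5], [-0.331, 0.07, 0.022], 1], [[0, 0, -100.5], [-0.331, 0.07, 0.022], 1], [[0, 0, -100.5], [-0.331, 0.07, 0.022], 1]]'

```text
time: 8.48
tool_pos: [445.6, -79.5, 147.5]
tcp_rot: [180.0, -0.1, 178.4]
ft_force: [-0.3, -0.3, -0.1]
finger_gap: 85.7
```

```bash
python3 wl.py w5; python3 wm.py w5 rel
python3 - <<'E'
from bench import *; from h import *
s=sense(); print(s["joint_pos"].round(1) if hasattr(s["joint_pos"],'round') else s["joint_pos"]); delta(s,[447.5,-79.2,28],178.5)
E
```

```text
{'time': np.float64(8.52), 'tool_pos': array([445.77, -79.53, 147.82]), 'tcp_rot': array([ 1.7998e+02, -7.0000e-02,  1.7836e+02]), 'ft_force': array([-0.87, -0.55,  0.08]), 'finger_gap': np.float64(85.5)}
rel 2456 med [445.9 -79.5  40.1] rect [447.1 -79.5] [30.  40.7] 88.8
[ -16.6  -11.8  114.7   -0.    77.1 -105. ]
[447.5, -79.2, 28] 178.5 turn [ 0.  -0.1 -0.1] shift [-0.0019  0.0003  0.1198]
```

View pics/w5.png

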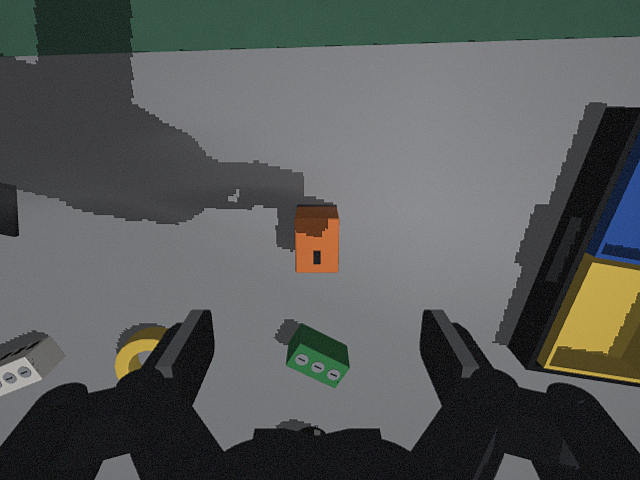

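The relay sits at (317,240), square to the jaws with clear space on both sides. Descending and gripping.

Emit:
jog_arm --plan '[[[0, 0, 0], [-0.0016, 0.0002, 0.04], 1], [[0, 0, 0], [-0.0016, 0.0002, 0.085], 1], [[0, 0, 0], [-0.0016, 0.0002, 0.11], 1], [[0, 0, 0], [-0.0016, 0.0002, 0.1195], 1], [[0, 0, 0], [-0.0016, 0.0002, 0.1195], 1], [[0, 0, 0], [-0.0016, 0.0002, 0.1195], -0.6], [[0, 0, 0], [-0.0016, 0.0002, 0.1195], -0.6], [[0, 0, 0], [-0.0016, 0.0002, 0.1195], -0.6], [[0, 0, 0], [-0.0016, 0.0002, 0.1195], -0.6], [[0, 0, 0], [-0.0016, 0.0002, 0.1195], -0.6], [[0, 0, 0], [-0.0016, 0.0002, 0.1195], -0.6], [[0, 0, 0], [-0.0016, 0.0002, 0.1195], -0.6]]'

```text
time: 10.02
tool_pos: [448.5, -79.7, 29.9]
tcp_rot: [-180.0, 0.1, 178.5]
ft_force: [-1.9, 1.3, 6.6]
finger_gap: 28.9
```

```bash
python3 wl.py w6;  python3 - <<'E'
from bench import *; from h import *
s=sense(); p=s["tool_pos"]; delta(s,[p[0],p[1],140],178.5); delta(s,[426,165.7,140],168)
E
```

```text
{'time': np.float64(10.07), 'tool_pos': array([448.57, -79.72,  29.91]), 'tcp_rot': array([-1.7998e+02,  8.0000e-02,  1.7854e+02]), 'ft_force': array([-0.6 , -0.27,  6.61]), 'finger_gap': np.float64(29.38)}
[np.float64(448.5704289231847), np.float64(-79.7184761332348), 140] 178.5 turn [-0.   0.1  0. ] shift [-0.0002 -0.     -0.1101]
[426, 165.7, 140] 168 turn [-0.   0.1 10.5] shift [ 0.0286  0.2447 -0.1102]
```

View pics/w6.png

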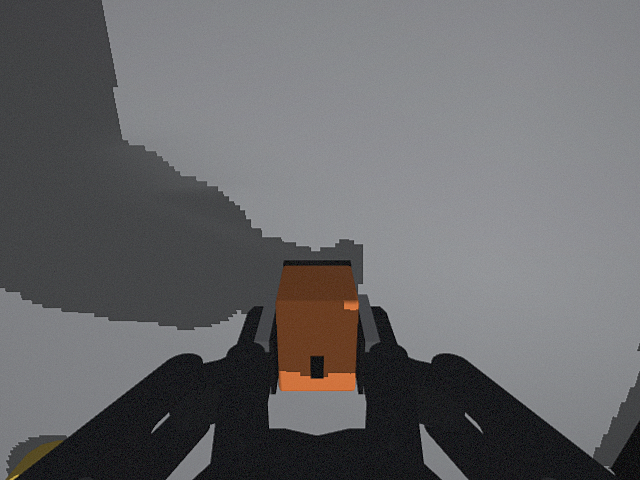

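The relay is gripped square between the pads at (317,335), gap 29 mm. Carrying it to the blue cup.

Emit:
jog_arm --plan '[[[0, 0, 0], [0, 0, -0.04], -0.6], [[0, 0, 0], [0, 0, -0.085], -0.6], [[0, 0, 10.5], [0.005, 0.03, -0.11], -0.6], [[0, 0, 10.5], [0.0286, 0.2447, -0.11], -0.6], [[0, 0, 10.5], [0.0286, 0.2447, -0.11], -0.6], [[0, 0, 10.5], [0.0286, 0.2447, -0.11], -0.6], [[0, 0, 10.5], [0.0286, 0.2447, -0.11], -0.6], [[0, 0, 10.5], [0.0286, 0.2447, -0.11], -0.6], [[0, 0, 10.5], [0.0286, 0.2447, -0.11], -0.6], [[0, 0, 10.5], [0.0286, 0.2447, -0.11], -0.6]]'

```text
time: 11.32
tool_pos: [425.6, 164.8, 138.9]
tcp_rot: [-180.0, -0.0, 168.0]
ft_force: [0.4, -0.2, -0.4]
finger_gap: 29.5
```

```bash
python3 wl.py w7;  python3 - <<'E'
from bench import *; from h import *
s=sense(); delta(s,[426,165.7,36.9],168)
E
```

```text
{'time': np.float64(11.38), 'tool_pos': array([425.6 , 164.8 , 138.96]), 'tcp_rot': array([-1.7999e+02, -1.0000e-02,  1.6795e+02]), 'ft_force': array([-0.01, -0.7 ,  0.  ]), 'finger_gap': np.float64(29.17)}
[426, 165.7, 36.9] 168 turn [-0.  -0.  -0.1] shift [-0.0002  0.001   0.1021]
```

View pics/w7.png

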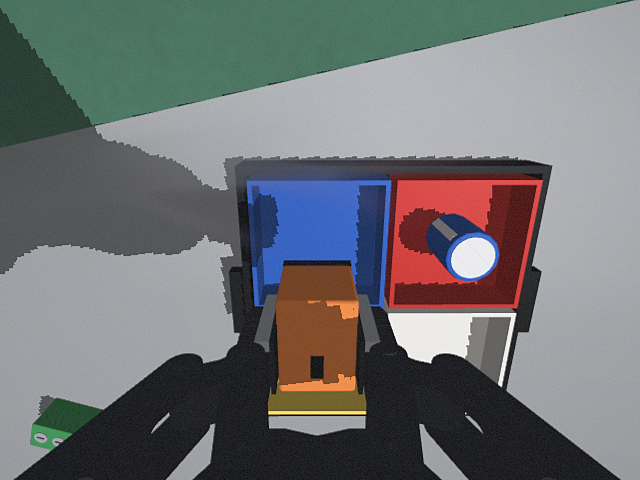

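The held relay is centred over the blue cup: relay at x≈317, cup spanning 248–390. The cap still stands at (470,255). Lowering and releasing.

Emit:
jog_arm --plan '[[[0, 0, 0], [-0.0002, 0.0008, 0.05], -0.6], [[0, 0, 0], [-0.0002, 0.0008, 0.08], -0.6], [[0, 0, 0], [-0.0002, 0.0008, 0.096], -0.6], [[0, 0, 0], [-0.0002, 0.0008, 0.101], -0.6], [[0, 0, 0], [-0.0002, 0.0008, 0.103], -0.6], [[0, 0, 0], [-0.0002, 0.0008, 0.103], -0.6], [[0, 0, 0], [-0.0002, 0.0008, 0.103], -0.6]]'

```text
time: 12.25
tool_pos: [426.5, 166.8, 36.9]
tcp_rot: [180.0, 0.1, 168.0]
ft_force: [0.5, 0.7, -0.0]
finger_gap: 29.5
```

Emit:
jog_arm --plan '[[[0, 0, 0], [0, 0, 0], -0.03], [[0, 0, 0], [0, 0, 0], -0.03], [[0, 0, 0], [0, 0, 0], -0.03], [[0, 0, 0], [0, 0, 0], -0.03], [[0, 0, 0], [0, 0, -0.03], -0.03], [[0, 0, 0], [0, 0, -0.09], -0.03], [[0, 0, 0], [0, 0, -0.13], -0.03], [[0, 0, 0], [0, 0, -0.13], -0.03]]'

```text
time: 13.25
tool_pos: [428.4, 167.3, 170.3]
tcp_rot: [179.8, 0.4, 168.0]
ft_force: [0.2, -0.4, -0.6]
finger_gap: 41.2
```

```bash
python3 wl.py w8
python3 - <<'E'
from bench import *; from h import *
s=sense(); delta(s,[551.5,-81.5,150],59)
E
```

```text
{'time': np.float64(13.3), 'tool_pos': array([427.03, 166.93, 167.8 ]), 'tcp_rot': array([179.9 ,   0.2 , 168.04]), 'ft_force': array([-0.11, -0.14, -0.76]), 'finger_gap': np.float64(41.56)}
[551.5, -81.5, 150] 59 turn [  0.3   0.  109. ] shift [-0.1732 -0.2173  0.018 ]
```

View pics/w8.png

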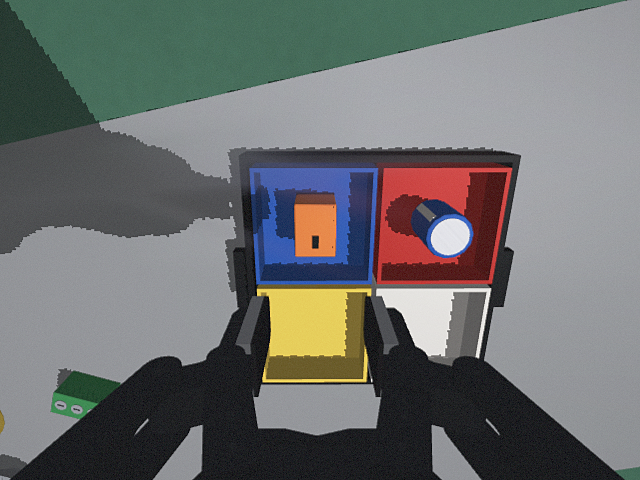

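The relay stands upright in the blue cup at (316,225). Green terminal block next.

Emit:
jog_arm --plan '[[[0, 0, 109], [-0.173, -0.2173, 0.018], 1], [[0, 0, 109], [-0.173, -0.2173, 0.018], 1], [[0, 0, 109], [-0.173, -0.2173, 0.018], 1], [[0, 0, 109], [-0.173, -0.2173, 0.018], 1], [[0, 0, 109], [-0.173, -0.2173, 0.018], 1], [[0, 0, 109], [-0.173, -0.2173, 0.018], 1], [[0, 0, 109], [-0.173, -0.2173, 0.018], 1], [[0, 0, 109], [-0.173, -0.2173, 0.018], 1], [[0, 0, 109], [-0.173, -0.2173, 0.018], 1], [[0, 0, 109], [-0.173, -0.2173, 0.018], 1], [[0, 0, 109], [-0.173, -0.2173, 0.018], 1], [[0, 0, 109], [-0.173, -0.2173, 0.018], 1]]'

```text
time: 14.8
tool_pos: [549.4, -81.7, 146.9]
tcp_rot: [-179.9, 0.0, 59.2]
ft_force: [0.5, 1.4, -0.0]
finger_gap: 85.4
```

```bash
python3 wl.py w9; python3 wm.py w9 tg
python3 - <<'E'
from bench import *; from h import *
s=sense(); delta(s,[551.5,-81.5,25],59)
E
```

```text
{'time': np.float64(14.85), 'tool_pos': array([549.57, -81.75, 147.2 ]), 'tcp_rot': array([-1.7993e+02,  2.0000e-02,  5.9230e+01]), 'ft_force': array([-0.14,  1.07,  0.47]), 'finger_gap': np.float64(85.35)}
tg 2182 med [552.6 -79.8  32.4] rect [552.1 -81.2] [46.1 23.9] 58.5
[551.5, -81.5, 25] 59 turn [-0.1  0.   0.2] shift [0.0013 0.0017 0.1222]
```

View pics/w9.png

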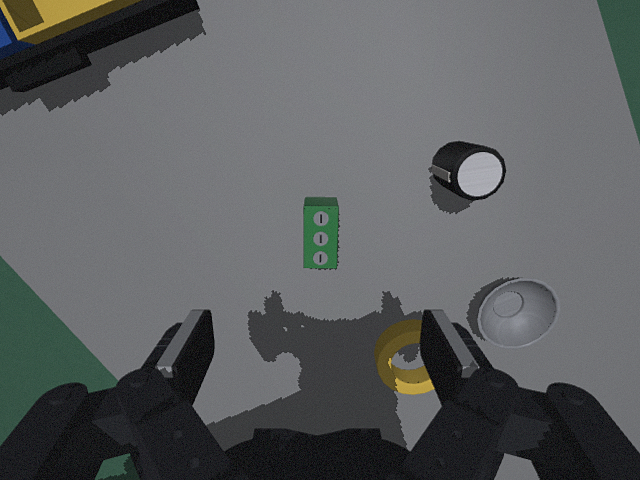

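The green block at (321,235) is square to the jaws and clear of the tape and the black cap. Descending and gripping.

Emit:
jog_arm --plan '[[[0, 0, 0.3], [0.0015, 0.0019, 0.04], 1], [[0, 0, 0.3], [0.0015, 0.0019, 0.085], 1], [[0, 0, 0.3], [0.0015, 0.0019, 0.112], 1], [[0, 0, 0.3], [0.0015, 0.0019, 0.123], 1], [[0, 0, 0.3], [0.0015, 0.0019, 0.123], 1], [[0, 0, 0.3], [0.0015, 0.0019, 0.123], -0.7], [[0, 0, 0.3], [0.0015, 0.0019, 0.123], -0.7], [[0, 0, 0.3], [0.0015, 0.0019, 0.123], -0.7], [[0, 0, 0.3], [0.0015, 0.0019, 0.123], -0.7], [[0, 0, 0.3], [0.0015, 0.0019, 0.123], -0.7], [[0, 0, 0.3], [0.0015, 0.0019, 0.123], -0.7], [[0, 0, 0.3], [0.0015, 0.0019, 0.123], -0.7]]'

```text
time: 16.35
tool_pos: [553.1, -81.7, 25.9]
tcp_rot: [179.9, -0.0, 58.7]
ft_force: [-0.5, 0.2, 5.8]
finger_gap: 23.2
```

```bash
python3 wl.py w10;  python3 - <<'E'
from bench import *; from h import *
s=sense(); p=s["tool_pos"]; delta(s,[518.4,146.2,135],78)
E
```

```text
{'time': np.float64(16.4), 'tool_pos': array([553.09, -81.7 ,  25.85]), 'tcp_rot': array([ 1.7993e+02, -2.0000e-02,  5.8740e+01]), 'ft_force': array([-1.11,  0.47,  5.75]), 'finger_gap': np.float64(23.53)}
[518.4, 146.2, 135] 78 turn [  0.1  -0.  -19.3] shift [ 0.1769 -0.1478 -0.1093]
```

View pics/w10.png

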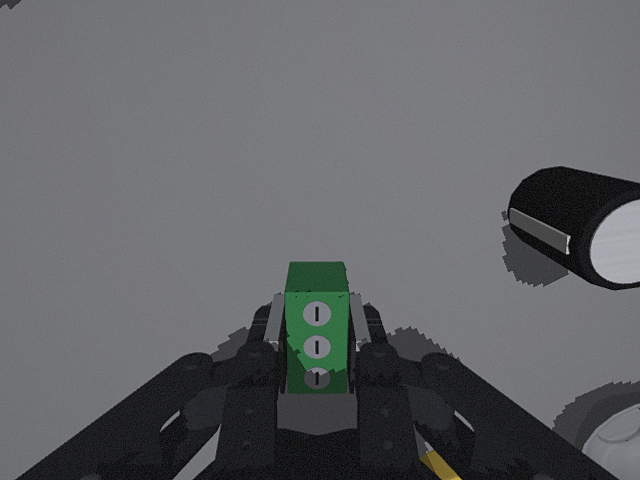

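The block is gripped level and centred at (317,345), gap 23.5 mm. Carrying it to the yellow cup.

Emit:
jog_arm --plan '[[[0, 0, 0], [0, 0, -0.04], -0.7], [[0, 0, 0], [0, 0, -0.085], -0.7], [[0, 0, -10], [0.02, -0.017, -0.109], -0.7], [[0, 0, -19.3], [0.177, -0.1478, -0.109], -0.7], [[0, 0, -19.3], [0.177, -0.1478, -0.109], -0.7], [[0, 0, -19.3], [0.177, -0.1478, -0.109], -0.7], [[0, 0, -19.3], [0.177, -0.1478, -0.109], -0.7], [[0, 0, -19.3], [0.177, -0.1478, -0.109], -0.7], [[0, 0, -19.3], [0.177, -0.1478, -0.109], -0.7], [[0, 0, -19.3], [0.177, -0.1478, -0.109], -0.7]]'

```text
time: 17.65
tool_pos: [518.3, 144.9, 133.9]
tcp_rot: [-180.0, 0.0, 77.9]
ft_force: [0.0, 0.3, 0.0]
finger_gap: 23.3
```

```bash
python3 wl.py w11;  python3 - <<'E'
from bench import *; from h import *
s=sense(); delta(s,[518.4,146.2,32.8],78)
E
```

```text
{'time': np.float64(17.7), 'tool_pos': array([518.25, 145.08, 133.98]), 'tcp_rot': array([-1.800e+02,  1.000e-02,  7.793e+01]), 'ft_force': array([-0.26, -1.18,  0.03]), 'finger_gap': np.float64(23.19)}
[518.4, 146.2, 32.8] 78 turn [-0.   0.  -0.1] shift [ 1.100e-03 -1.000e-04  1.012e-01]
```

View pics/w11.png

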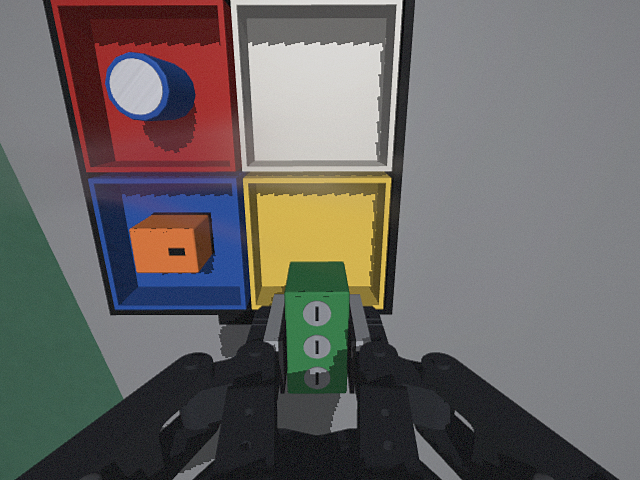

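The block is centred over the yellow cup, and the red and blue cups' contents are standing. Lowering and releasing.

Emit:
jog_arm --plan '[[[0, 0, 0], [0.001, 0, 0.05], -0.7], [[0, 0, 0], [0.001, 0, 0.08], -0.7], [[0, 0, 0], [0.001, 0, 0.095], -0.7], [[0, 0, 0], [0.001, 0, 0.1], -0.7], [[0, 0, 0], [0.001, 0, 0.102], -0.7], [[0, 0, 0], [0.001, 0, 0.102], -0.7], [[0, 0, 0], [0.001, 0, 0.102], -0.7]]'

```text
time: 18.58
tool_pos: [518.9, 147.6, 33.1]
tcp_rot: [179.9, -0.0, 78.0]
ft_force: [-0.2, 0.0, -0.5]
finger_gap: 23.3
```

Emit:
jog_arm --plan '[[[0, 0, 0], [0, 0, 0], -0.18], [[0, 0, 0], [0, 0, 0], -0.18], [[0, 0, 0], [0, 0, 0], -0.18], [[0, 0, 0], [0, 0, 0], -0.18], [[0, 0, 0], [0, 0, -0.03], -0.18], [[0, 0, 0], [0, 0, -0.09], -0.18], [[0, 0, 0], [0, 0, -0.13], -0.18], [[0, 0, 0], [0, 0, -0.13], -0.18]]'

```text
time: 19.58
tool_pos: [521.0, 148.0, 166.8]
tcp_rot: [179.6, -0.2, 78.0]
ft_force: [-0.3, -0.7, -0.3]
finger_gap: 35.0
```

```bash
python3 wl.py w12
python3 - <<'E'
from bench import *; from h import *
s=sense(); delta(s,[450,-270,170],165); delta(s,[423,-320.5,170],165)
E
```

```text
{'time': np.float64(19.62), 'tool_pos': array([519.44, 147.72, 164.03]), 'tcp_rot': array([ 1.7978e+02, -9.0000e-02,  7.8050e+01]), 'ft_force': array([ 0.35,  0.55, -0.89]), 'finger_gap': np.float64(34.98)}
[450, -270, 170] 165 turn [  0.2   0.1 -87. ] shift [-0.423   0.0186 -0.0066]
[423, -320.5, 170] 165 turn [  0.2   0.1 -87. ] shift [-0.478   0.0027 -0.0067]
```

View pics/w12.png

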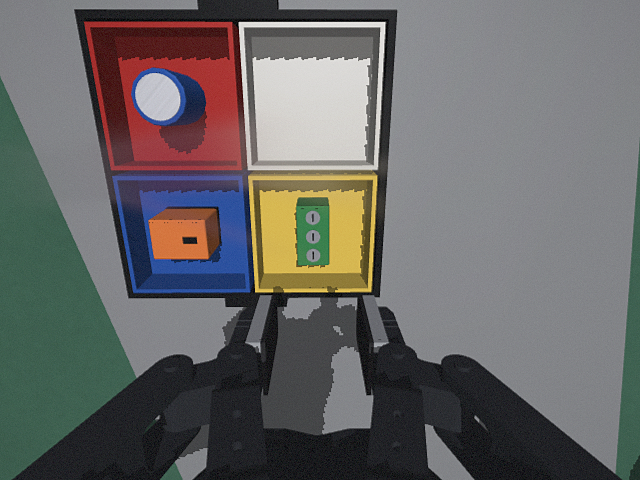

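The green block stands in the yellow cup at (313,235). I'll move over the choke now.

Emit:
jog_arm --plan '[[[0, 0, -87], [-0.478, 0.003, -0.007], 1], [[0, 0, -87], [-0.478, 0.003, -0.007], 1], [[0, 0, -87], [-0.478, 0.003, -0.007], 1], [[0, 0, -87], [-0.478, 0.003, -0.007], 1], [[0, 0, -87], [-0.478, 0.003, -0.007], 1], [[0, 0, -87], [-0.478, 0.003, -0.007], 1], [[0, 0, -87], [-0.478, 0.003, -0.007], 1], [[0, 0, -87], [-0.478, 0.003, -0.007], 1], [[0, 0, -87], [-0.478, 0.003, -0.007], 1], [[0, 0, -87], [-0.478, 0.003, -0.007], 1], [[0, 0, -87], [-0.478, 0.003, -0.007], 1], [[0, 0, -87], [-0.478, 0.003, -0.007], 1]]'

```text
time: 21.12
tool_pos: [422.2, -319.5, 168.3]
tcp_rot: [180.0, -0.1, 165.0]
ft_force: [0.2, -0.2, -0.3]
finger_gap: 85.7
```

```bash
python3 wl.py w13; python3 wm.py w13 ch
python3 - <<'E'
from bench import *; from h import *
s=sense(); delta(s,[423,-320.5,170],165)
E
```

```text
{'time': np.float64(21.18), 'tool_pos': array([ 422.28, -319.57,  168.61]), 'tcp_rot': array([ 1.7997e+02, -4.0000e-02,  1.6506e+02]), 'ft_force': array([-0.29,  0.58, -0.09]), 'finger_gap': np.float64(85.3)}
ch 1196 med [ 417.3 -321.    43. ] rect [ 421.6 -322.1] [17.7 40.7] 75.5
[423, -320.5, 170] 165 turn [ 0.  -0.   0.1] shift [-0.0009 -0.0007 -0.0014]
```

View pics/w13.png

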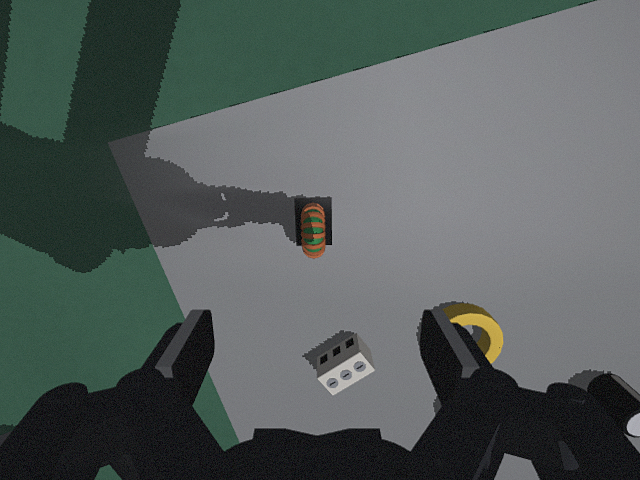

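The choke's foot spans (295..332, 197..245) and its ring runs along the image's vertical, so the yaw is right. I'll pin its centre by casting the foot's corners onto z = 7.

Run:
```python
from bench import *; from h import *; import pickle
ci=pickle.load(open("pics/w13.pkl","rb")); p=cv2.imread("pics/w13.png")
cv2.imwrite("pics/w13z.png",cv2.resize(p[180:275,265:365],None,fx=6,fy=6,interpolation=cv2.INTER_CUBIC))
q=ray(ci,[(295,197),(332,197),(332,245),(296,245)],7)
r=cv2.minAreaRect(q[:,:2].astype(np.float32)); print(q.round(1),r)
w=cloud(ci,np.load("pics/w13.npy")); near=np.hypot(w[...,0]-422,w[...,1]+321)<30
t=w[near&(w[...,2]>42)&(w[...,2]<56)]; print("ring top",t.mean(0),t[:,2].max()); c=t[:,:2]-t[:,:2].mean(0); u=np.linalg.svd(c,full_matrices=False)[2][0]; print(np.degrees(np.arctan2(u[1],u[0])))
s=sense(); delta(s,[422.3,-320.8,33],165); delta(s,[422.3,-320.8,120],165)
```

```text
[[ 398.3 -330.7    7. ]
 [ 405.9 -302.1    7. ]
 [ 445.5 -312.1    7. ]
 [ 437.8 -341.2    7. ]] ((421.9064025878906, -321.41058349609375), (30.107086181640625, 40.902164459228516), 75.08621215820312)
ring top [ 421.76458803 -322.06143488   45.42494411] 50.8428073112176
-12.615587452113846
[422.3, -320.8, 33] 165 turn [ 0.  -0.   0.1] shift [-0.0004 -0.0012  0.1356]
[422.3, -320.8, 120] 165 turn [ 0.  -0.   0.1] shift [-0.0004 -0.0012  0.0486]
```

View pics/w13z.png

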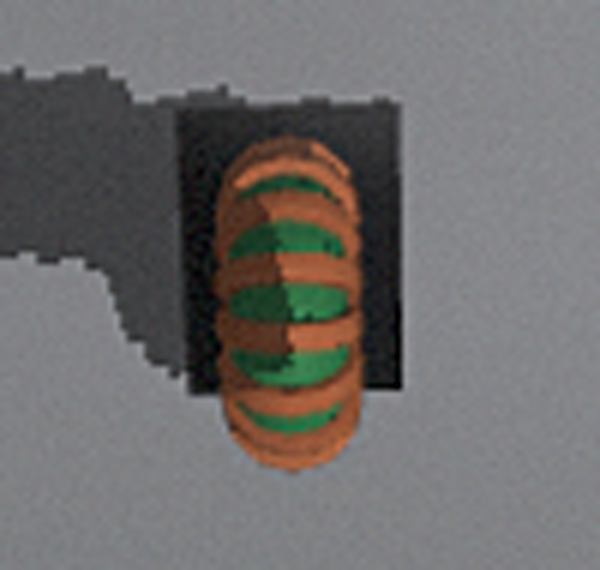

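The foot's corners give a 30 x 41 mm rectangle at 75°, centred on (421.9, −321.4), which matches the given foot. Gripping with the TCP at about 33 mm puts the tips near 16, above the foot.

Emit:
jog_arm --plan '[[[0, 0, 0], [-0.0003, -0.0018, 0.05], 0.6], [[0, 0, 0], [-0.0003, -0.0018, 0.1], 0.6], [[0, 0, 0], [-0.0003, -0.0018, 0.125], 0.6], [[0, 0, 0], [-0.0003, -0.0018, 0.135], 0.6], [[0, 0, 0], [-0.0003, -0.0018, 0.135], 0.6], [[0, 0, 0], [-0.0003, -0.0018, 0.135], -0.9], [[0, 0, 0], [-0.0003, -0.0018, 0.135], -0.9], [[0, 0, 0], [-0.0003, -0.0018, 0.135], -0.9], [[0, 0, 0], [-0.0003, -0.0018, 0.135], -0.9], [[0, 0, 0], [-0.0003, -0.0018, 0.135], -0.9], [[0, 0, 0], [-0.0003, -0.0018, 0.135], -0.9], [[0, 0, 0], [-0.0003, -0.0018, 0.135], -0.9]]'

```text
time: 22.68
tool_pos: [422.5, -323.3, 35.2]
tcp_rot: [-180.0, 0.1, 165.0]
ft_force: [-0.1, 0.1, 7.1]
finger_gap: 17.4
```

```bash
python3 wl.py w14;  python3 - <<'E'
from bench import *; from h import *
s=sense(); delta(s,[538.4,238.3,140],168)
E
```

```text
{'time': np.float64(22.72), 'tool_pos': array([ 422.53, -323.29,   35.16]), 'tcp_rot': array([-1.7995e+02,  1.0000e-01,  1.6504e+02]), 'ft_force': array([-0.11,  0.18,  5.88]), 'finger_gap': np.float64(17.39)}
[538.4, 238.3, 140] 168 turn [-0.1  0.1 -3. ] shift [ 0.0329  0.5724 -0.1054]
```

View pics/w14.png

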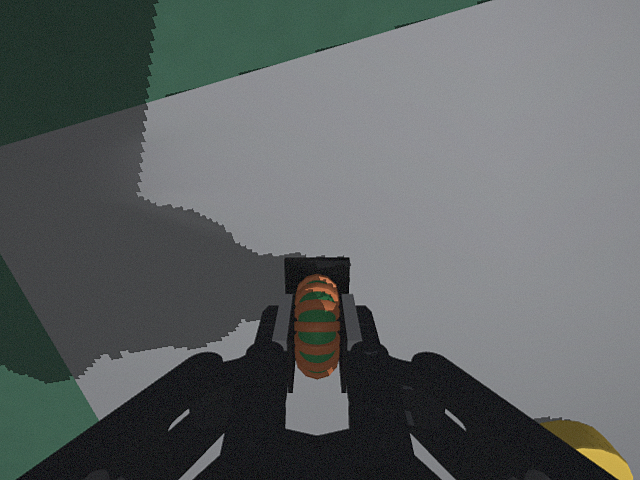

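The ring is gripped squarely at (318,325), gap 17.4 mm. Lifting it and carrying it to the white cup.

Emit:
jog_arm --plan '[[[0, 0, 0], [0, 0, -0.04], -0.9], [[0, 0, 0], [0, 0, -0.085], -0.9], [[0, 0, -3], [0, 0.03, -0.105], -0.9], [[0, 0, -3], [0.033, 0.5724, -0.105], -0.9], [[0, 0, -3], [0.033, 0.5724, -0.105], -0.9], [[0, 0, -3], [0.033, 0.5724, -0.105], -0.9], [[0, 0, -3], [0.033, 0.5724, -0.105], -0.9], [[0, 0, -3], [0.033, 0.5724, -0.105], -0.9], [[0, 0, -3], [0.033, 0.5724, -0.105], -0.9], [[0, 0, -3], [0.033, 0.5724, -0.105], -0.9], [[0, 0, -3], [0.033, 0.5724, -0.105], -0.9], [[0, 0, -3], [0.033, 0.5724, -0.105], -0.9]]'

```text
time: 24.22
tool_pos: [537.6, 241.6, 138.9]
tcp_rot: [180.0, -0.0, 168.1]
ft_force: [-0.2, -0.8, 0.2]
finger_gap: 17.6
```

```bash
python3 wl.py w15;  python3 - <<'E'
from bench import *; from h import *
s=sense(); delta(s,[538.4,238.3,140],168)
E
```

```text
{'time': np.float64(24.28), 'tool_pos': array([537.81, 245.72, 139.07]), 'tcp_rot': array([1.7982e+02, 1.0000e-02, 1.6821e+02]), 'ft_force': array([-3.61,  0.54, -0.61]), 'finger_gap': np.float64(17.54)}
[538.4, 238.3, 140] 168 turn [0.2 0.  0.2] shift [-0.0021 -0.0071 -0.001 ]
```

View pics/w15.png

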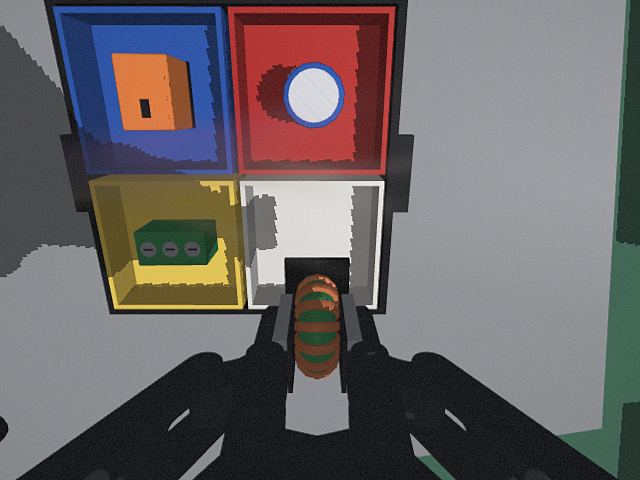

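The choke is upright in the grip and over the white cup; the other three are standing. The arm is still settling, so I'll hold briefly and re-read.

Emit:
jog_arm --plan '[[[0, 0, 0], [0, 0, 0], -0.9], [[0, 0, 0], [0, 0, 0], -0.9], [[0, 0, 0], [0, 0, 0], -0.9]]'

```text
time: 24.65
tool_pos: [537.7, 237.7, 139.0]
tcp_rot: [-180.0, -0.0, 168.0]
ft_force: [-0.1, -0.6, -0.4]
finger_gap: 17.2
```

Run:
```python
from bench import *; from h import *
s=sense(); delta(s,[538.4,238.3,42.2],168); print(s["tool_pos"],s["tcp_rot"])
```

```text
[538.4, 238.3, 42.2] 168 turn [-0. -0. -0.] shift [-0.0006  0.0008  0.0968]
[537.70351792 237.66319911 139.02266463] [-1.79984678e+02 -6.95144423e-03  1.67953617e+02]
```

Emit:
jog_arm --plan '[[[0, 0, 0], [-0.0005, 0.0005, 0.05], -0.9], [[0, 0, 0], [-0.0005, 0.0005, 0.08], -0.9], [[0, 0, 0], [-0.0005, 0.0005, 0.091], -0.9], [[0, 0, 0], [-0.0005, 0.0005, 0.0955], -0.9], [[0, 0, 0], [-0.0005, 0.0005, 0.0975], -0.9], [[0, 0, 0], [-0.0005, 0.0005, 0.0975], -0.9], [[0, 0, 0], [-0.0005, 0.0005, 0.0975], -0.9]]'

```text
time: 25.52
tool_pos: [539.0, 239.5, 42.5]
tcp_rot: [180.0, 0.1, 168.0]
ft_force: [0.1, -0.2, 0.6]
finger_gap: 17.2
```

Emit:
jog_arm --plan '[[[0, 0, 0], [0, 0, 0], -0.2], [[0, 0, 0], [0, 0, 0], -0.2], [[0, 0, 0], [0, 0, 0], -0.2], [[0, 0, 0], [0, 0, 0], -0.2], [[0, 0, 0], [0, 0, -0.03], -0.2], [[0, 0, 0], [0, 0, -0.09], -0.2], [[0, 0, 0], [0, 0, -0.13], -0.2], [[0, 0, 0], [0, 0, -0.13], -0.2]]'

```text
time: 26.52
tool_pos: [541.0, 240.2, 176.7]
tcp_rot: [179.7, 0.4, 168.0]
ft_force: [0.9, 0.1, -0.6]
finger_gap: 33.8
```

Emit:
jog_arm --plan '[[[0, 0, 0], [0, 0, -0.05], 0], [[0, 0, 0], [0, 0, -0.05], 0], [[0, 0, 0], [0, 0, -0.05], 0], [[0, 0, 0], [0, 0, -0.05], 0]]'

```text
time: 27.02
tool_pos: [537.3, 239.0, 219.3]
tcp_rot: [-179.9, -0.2, 168.0]
ft_force: [-0.3, 0.3, 0.3]
finger_gap: 42.7
```

```bash
python3 wl.py w16
python3 - <<'E'
from bench import *; from h import *
for n in ("scene","top"):
    p,d=snapshot(n); cv2.imwrite(f"pics/{n}9.png",p); w=cloud(camera_info(n),d)
    for k,(x,y,H) in dict(cb=(446.2,257.8,55),rel=(426,165.7,48),tg=(518.4,146.2,40),ch=(538.4,238.3,57),ck=(659.5,-91,48),tw=(555,-328.5,33)).items():
        t=w[(np.hypot(w[...,0]-x,w[...,1]-y)<33)&(w[...,2]>(12 if k=="ch" else H-4))&(w[...,2]<H+6)]
        if len(t)<20: print(n,k,"few",len(t)); continue
        r=cv2.minAreaRect(t[:,:2].astype(np.float32)); print(n,k,len(t),"zmed",np.median(t[:,2]).round(1),"max",t[:,2].max().round(1),"rect",np.round(r[0],1),np.round(r[1],1),round(r[2],1))
E
```

```text
{'time': np.float64(27.08), 'tool_pos': array([537.42, 238.96, 219.53]), 'tcp_rot': array([-1.7991e+02, -1.5000e-01,  1.6804e+02]), 'ft_force': array([-0.01,  0.52,  0.6 ]), 'finger_gap': np.float64(42.33)}
scene cb 223 zmed 55.5 max 59.1 rect [447.8 258.3] [31.5 33.5] 88.5
scene rel 281 zmed 48.4 max 51.9 rect [426.6 167. ] [29.6 41.4] 78.0
scene tg 302 zmed 40.3 max 44.6 rect [519.2 147.2] [46. 27.] 77.1
scene ch 450 zmed 17.9 max 57.9 rect [538.  238.8] [61.3 56.4] 71.5
scene ck 280 zmed 48.9 max 53.1 rect [660.  -90.7] [33.4 32. ] 54.4
scene tw 280 zmed 33.6 max 36.9 rect [ 556.4 -327.7] [25.5 45.7] 23.0
top cb 263 zmed 55.3 max 60.1 rect [446.  257.6] [31.7 32.7] 50.2
top rel 362 zmed 48.1 max 53.9 rect [424.9 166.3] [30.9 39.8] 78.3
top tg 315 zmed 40.0 max 44.9 rect [517.9 146.5] [46.  24.3] 78.5
top ch 433 zmed 31.5 max 59.1 rect [538.5 238.4] [61.7 62.7] 88.9
top ck 228 zmed 47.9 max 52.9 rect [658.5 -91.7] [32.  31.1] 3.1
top tw 308 zmed 32.6 max 38.3 rect [ 554.9 -328.7] [24. 48.] 21.9
```

View pics/w16.png

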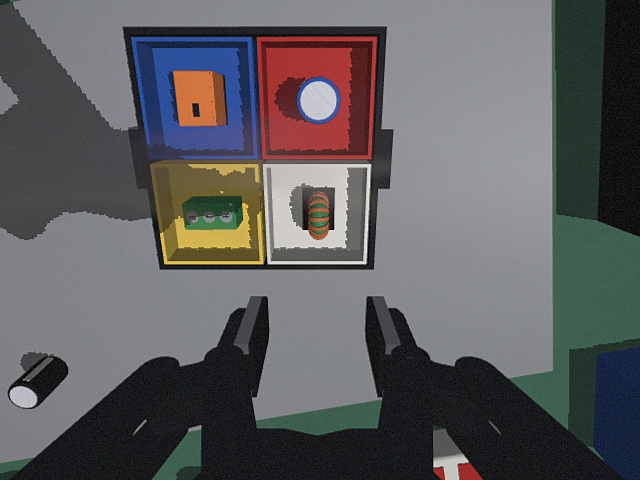

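View pics/scene9.png

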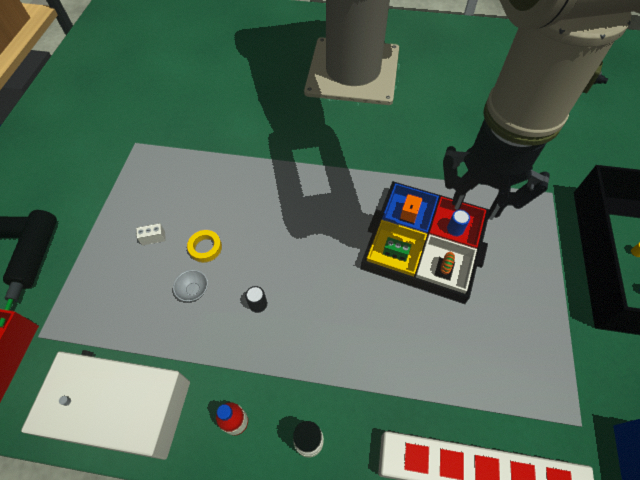

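Both pictures show all four parts standing in their cups, with the choke at (319,215) in the white cup in the wrist view. The black cap and white block haven't moved, and the gripper is well clear. Handing in.

Run:
```python
from bench import *
print(hand_in())
```

```text
the job is handed in; nothing more can be done
None
```

All four parts are standing in their cups, placed in the order asked: blue capacitor in red, relay in blue, green terminal block in yellow, choke in white. The job is handed in, at about 27 s of the 115 s allowed; no verdict was reported.

- **Cap, relay and green block:** measured from the scene and top cameras, their tops sit at 55.3–55.5, 48.1–48.4 and 40.0–40.3 mm. Upright on the cup floor they should be at 55, 48 and 40. Their centres are within about 2 mm of the cup centres.
- **Choke:** its footprint could not be measured in the fixed views, because the measuring mask also caught the cup walls. I judged it from its peak height (57.9–59.1 mm against 57 expected) and from the pictures, which show it upright on its foot.
- **Left on the mat:** the black capacitor and white terminal block are where they started, to within about 1 mm, and still standing.
- **Forces:** the highest reading I saw was about 7 N, while gripping. The arm finished well above the case, touching nothing.

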